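# Feel for the release notch of the filter housing

### The arm

A 6-joint arm with a two-finger parallel gripper is mounted at the origin on the work surface. World frame = base frame: x ahead of the robot, y to its left, z up, the work surface at z = 0. Lengths are in m, angles in rad, forces in N, time in s.
With the tool pointing down it reaches from about 0.375 to 0.925 m from the base axis. Payload 5.7 kg.
Tool frame: the origin (TCP) lies midway between the tips of the shut fingers; the grasp point (between the pads) lies 19 mm behind it; z points along the fingers, x is the direction in which the jaws open and shut, and the axes are right-handed (so a half turn about z gives the same grasp; the last joint's range is limited). The gripper opens to 88 mm and grips with 3 to 60 N. Pads are 20 mm wide; open, the fingers measure 115 mm over their backs; the gripper's body (75 mm by 178 mm) begins 61 mm behind the grasp point.
Start: joints at [-1.323, 0.359, 1.51, -0, 1.272, -0.115], TCP at [0.213, -0.561, 0.223] pointing down, gripper open.
Joint ranges: [-2.97, 2.97], [-1.01, 2.36], [0.21, 2.38], [-0.96, 4.11], [0.2, 2.71], [-2.98, 2.98]. Speed limits (rad/s): [2.39, 2.39, 3.14, 3.14, 3.14, 3.14].

### API

Orientations are given as a unit quaternion [x, y, z, w].
In Python, from bench import move_ptp, servo_line, goto_joints, move_gripper, sleep, inverse_kinematics, capture, PlanningError, close_job, spot_in, silhouettes, current_clock, current_joint_pos, current_qvel, current_joint_torque, current_position, current_orientation, current_force, current_torque, current_finger_gap gives the robot as it stands. Calls block until the motion is done:
- move_ptp(position, orientation): joint-space move of the TCP to a pose.
- servo_line(position, orientation=None, rate=0.15, contact_N=None): straight line of the TCP; orientation=None keeps the orientation; rate is the mean speed in m/s. With contact_N (N) it stops when the force on the tool has changed by that much, and returns True; else False.
- goto_joints(angles): joint-space move.
- move_gripper(opening): finger opening in m; the grip force is fixed at half the most; returns when the fingers have stopped.
- sleep(seconds).
- inverse_kinematics(position, orientation): joint angles nearest the present ones, or None.
- capture(name): name is "side" or "top"; returns a dict with "image" (400x640x3 uint8, blue, green, red), "range_z" (400x640 float32, m along the optical axis (not along the pixel's ray), 0 where there is no reading), "intrinsics" (3x3 intrinsics, pixels), "R" (3x3) and "t" (3): a world point X has camera coordinates R X + t. Camera axes: x right, y down, z forward; pixel columns grow to the right and rows downward; lengths in m; the calibration is good to about 2 mm. A picture is of the moment at which its call begins.
A pose or a line that the arm cannot do raises PlanningError and nothing moves.
- close_job(): hands the job in, once; it reports no verdict.
Trained networks look in the newest picture that a camera, given by its name, has taken for a name from the list of things; names that differ only in an ending like _2 or _b are one class to them, and where a whole thing is asked for, a point or a joint stands for the part that bears it (a point fixed in the world has none). Each returns a list of dicts, best first, with "conf" (0 to 1); they miss things now and then, are a little off and sometimes report something else, mostly with a low value. They report only what shows in the picture. A call takes as long as a camera call.
- spot_in(camera, query): "xy" ([column, row] in pixels, amid what is visible of it).
- silhouettes(camera, query): "region" (400x640 bool, what is visible of it) and "xy" ([column, row] in pixels, amid what is visible of it).
Readings, each from a call of its own:
- current_clock(): time.
- current_joint_pos(): joint angles.
- current_qvel(): joint speeds.
- current_joint_torque(): joint torques, N m.
- current_position(): TCP position.
- current_orientation(): TCP orientation.
- current_force(): force on the tool from outside, world axes, zero at the start.
- current_torque(): the same for the moment, N m.
- current_finger_gap(): finger opening in m.
Only numpy, scipy, OpenCV 4.12 (cv2) and the standard library are available. Lean on these libraries where they do the work, as an engineer would, in place of code of your own. Each camera call takes 0.05 s, during which the arm holds its last target. There are 200 camera calls.

### The job

The inner cover of the round filter housing has to be released. With the fingers together, set a fingertip on top of the raised black rim next to the small screw head, keep it in contact while you slide it round the rim until you find the notch, then press the sunken release inside the notch fully home, so that the cover pops up and stays up. Do not touch the cover or its knob, do not disturb the things standing around, and finish clear of everything.

Things in the scene. Friction and masses are not known exactly. Their poses are not given: they have to be found in the camera images.
- housing: Round white drum 200 mm across, fixed to the bench; origin at the centre of its underside, z up. Its flat top is 62 mm above the bench and carries a concentric flat-topped black rim, inner radius 60 mm, outer radius 80 mm (middle circle 70 mm), rim top 80 mm above the bench, so 18 mm proud of the drum top inside and outside.
- rim_center (a point): Point on the drum's axis level with the rim's top. The rigid rim has one notch cut across its full width, about 53 mm long on the middle circle (45 mm at the inner edge), with upright ends. Where it lies is not given and differs each time: its centre is at least 1.2 rad round the rim from the start mark, either way round. The rim does not turn.
- start_mark (a point): Point on the rim's top surface on its middle circle (70 mm from the drum's axis, 80 mm above the bench; the drum's own -x side, roughly towards the robot), next to a small steel screw head (12 mm across, 3 mm high) on the drum top just outside the rim. The rim is plain here.
- release (a joint): Depth in m the release is pressed: 0 untouched, 0.008 fully home. A black plate, 17 mm across, forms the whole floor of the notch; its top lies 5 mm below the rim's top (75 mm above the bench) and goes straight down to 67 mm. It gives way at about 5 to 7 N, stops hard at the end and stays where it is left. It drives the cover up by twice its own travel.
- cover: White round cover in the middle of the drum top, radius 36 mm, 8 mm thick, with a black knob 18 mm across and 18 mm high on it; origin at the centre of its underside, 62 mm above the bench when shut, 78 mm when fully released (knob top then at 104 mm). Not to be touched.
- joystick: Bystander: loose white joystick console 100 x 75 x 28 mm with a black stick, 74 mm high in all; origin at the centre of its underside.
- filter_cube: Bystander: loose grey filter cube 40 x 40 x 36 mm with an aluminium ring on top, 42 mm high; origin at the centre of its underside.
- jar: Bystander: loose white jar 48 mm across, 65 mm high; origin at the centre of its underside.

How it is judged:
On the way, in this order (a step that is already met when the one before it is completed fails the run):
1. a fingertip rests on the rim beside the start mark (grasp point within 25 mm of it, seen from above; release untouched) (contact force between the fingers and housing above 0.3 N and horizontal distance between the grasp point and start_mark below 0.025 m and value of joint release below 0.001 m), for 0.1 s.
2. the fingertip, away from the start mark (over 28 mm), stays in touch with the rim for 0.3 s, release not yet pressed (contact force between the fingers and housing above 0.3 N and horizontal distance between the grasp point and start_mark above 0.028 m and value of joint release below 0.001 m), for 0.3 s.
3. the release is pressed home by the fingers (contact force between the fingers and housing above 0.3 N and value of joint release above 0.0065 m), for 0.05 s.
At the end, for the whole second after the job is handed in: The release is down (over 6.2 of its 8 mm), the cover stands raised (its underside over 11 mm above the drum top), and the bystanders are at rest within 20 mm of where they were (value of joint release above 0.0062 m and z of cover in the frame of housing above 0.073 m and distance of each of joystick, filter_cube, jar from where it was at the start of the episode below 0.02 m and linear speed of each of joystick, filter_cube, jar below 0.02 m/s); the robot touches nothing.
It fails at once if the robot touches the cover or its knob (contact force between any of the fingers, the arm and cover above 0.5 N).
It fails at once if a bystander is moved or lifted by more than 20 mm, or tipped (distance of any of joystick, filter_cube, jar from where it was at the start of the episode above 0.02 m or angle between any of joystick, filter_cube, jar's own z axis and vertical above 0.3 rad).
It also fails if it takes over 67 s, if anything falls off the work surface, if the arm or the gripper's body presses on something with over 40 N, if the wrist force passes 120 N, or if a joint passes its speed limit or range.

## Working session

There is one attempt and no reset: what is moved stays moved. The work goes in short steps, each a Python script; the robot and the scene stay as the last script left them, time stands still between calls to the robot, and variables do not carry over. Pictures are saved under pics/ and viewed, about 8 in all and at most 12, crops included, and the job is handed in when it is done.

```bash
mkdir -p pics; ls
cat > h.py <<'E'
import numpy as np, cv2
from bench import *
def world(c):
    K,R,t=c["intrinsics"],np.array(c["R"]),np.array(c["t"])
    z=c["range_z"]; v,u=np.mgrid[:400,:640]
    P=np.stack([(u-K[0][2])/K[0][0]*z,(v-K[1][2])/K[1][1]*z,z],-1)
    return (P-t)@R
E
python3 - <<'E'
from h import *
for n in("top","side"):
    c=capture(n); cv2.imwrite(f"pics/{n}0.png",c["image"]); np.savez(f"{n}0.npz",**c); W=world(c)
    print(n,"cam",-np.array(c["R"]).T@np.array(c["t"]))
    for q in("housing","cover","start_mark","release","joystick","filter_cube","jar"):
        for s in silhouettes(n,q)[:2]:
            m=s["region"]&(c["range_z"]>0)
            print(q,round(s["conf"],2),np.round(s["xy"]),m.sum(),np.round(np.median(W[m],0),3),np.round(W[m].min(0),3),np.round(W[m].max(0),3))
        for s in spot_in(n,q)[:2]: print("   spot",round(s["conf"],2),s["xy"],W[int(s["xy"][1]),int(s["xy"][0])].round(3))
print(current_orientation(),current_finger_gap(),current_clock())
E
```

```text
pics
top cam [ 0.56613731 -0.0205747   1.22466619]
housing 0.68 [291. 228.] 4227 [0.556 0.087 0.065] [ 0.459 -0.008 -0.003] [0.655 0.196 0.093]
   spot 0.58 [289.4, 230.6] [0.554 0.084 0.091]
cover 0.88 [287. 229.] 586 [0.557 0.089 0.07 ] [0.522 0.055 0.062] [0.593 0.123 0.093]
   spot 0.59 [288.6, 230.7] [0.554 0.087 0.091]
start_mark 0.94 [290. 228.] 4309 [0.557 0.087 0.065] [ 0.456 -0.008 -0.005] [0.656 0.192 0.093]
   spot 0.93 [288.8, 226.6] [0.564 0.087 0.085]
release 0.45 [284. 204.] 127 [0.624 0.105 0.075] [0.613 0.079 0.07 ] [0.635 0.131 0.082]
joystick 0.94 [196. 258.] 1086 [0.477 0.34  0.028] [ 0.422  0.298 -0.004] [0.531 0.397 0.076]
   spot 0.88 [197.9, 257.3] [0.477 0.338 0.033]
filter_cube 0.82 [445. 243.] 316 [ 0.524 -0.325  0.036] [ 0.496 -0.362 -0.004] [ 0.548 -0.303  0.05 ]
   spot 0.68 [443.6, 241.3] [ 0.53  -0.319  0.047]
jar 0.58 [328. 144.] 275 [ 0.785 -0.019  0.064] [ 0.767 -0.041  0.003] [0.811 0.003 0.072]
   spot 0.68 [326.1, 143.2] [ 0.785 -0.008  0.062]
side cam [0.23021702 0.5887766  0.95108848]
housing 0.8 [324. 247.] 5337 [0.543 0.112 0.064] [ 0.457 -0
[... 367 characters left out ...]
 0.5 [288. 349.] 1874 [0.471 0.351 0.028] [ 0.421  0.294 -0.003] [0.538 0.391 0.077]
joystick 0.72 [319. 234.] 630 [0.554 0.095 0.07 ] [0.521 0.055 0.062] [0.591 0.127 0.091]
joystick 0.59 [289. 350.] 1883 [0.471 0.35  0.028] [ 0.421  0.3   -0.003] [0.532 0.391 0.077]
   spot 0.7 [287.7, 351.1] [0.47  0.354 0.037]
filter_cube 0.62 [413. 145.] 279 [ 0.519 -0.316  0.033] [ 0.499 -0.35  -0.001] [ 0.545 -0.302  0.047]
   spot 0.83 [413.3, 146.3] [ 0.519 -0.318  0.037]
jar 0.95 [272. 172.] 418 [ 0.782 -0.009  0.048] [ 0.766 -0.073 -0.002] [0.812 0.006 0.07 ]
   spot 0.79 [274.3, 169.6] [ 0.776 -0.009  0.067]
[ 8.23079603e-01 -5.67926021e-01 -2.59811870e-05 -2.75923614e-05] 0.08806019205735272 1.5
```

Run:
```python
from h import *
from scipy.optimize import minimize
Ws=[];ims=[]
for n in("top","side"):
    c=dict(np.load(f"{n}0.npz")); W=world(c); W[c["range_z"]<=0]=np.nan
    P=W.reshape(-1,3); near=np.hypot(P[:,0]-.556,P[:,1]-.089)<.12
    P=P[near]
    r=P[(P[:,2]>.0765)&(P[:,2]<.0845)]
    def f(x): 
        d=np.hypot(r[:,0]-x[0],r[:,1]-x[1]); d=d[d>.045]
        return np.mean(np.maximum(abs(d-.07)-.009,0).clip(0,.01)**1)
    x=minimize(f,[.556,.089],method="Nelder-Mead",options=dict(initial_simplex=[[.556,.089],[.562,.089],[.556,.095]])).x
    print(n,x,f(x),len(r))
    d=np.hypot(P[:,0]-x[0],P[:,1]-x[1]);a=np.degrees(np.arctan2(P[:,1]-x[1],P[:,0]-x[0]))
    s=abs(d-.07)<.006
    print([(int(b),int(1e4*np.median(P[s&(abs(a-b)<5),2]))/10) for b in range(-180,180,10)])
    im=c["image"]
    u,v=(288,228) if n=="top" else (322,246)
    ims.append(cv2.resize(im[v-60:v+60,u-60:u+60],(400,400),interpolation=cv2.INTER_CUBIC))
cv2.imwrite("pics/crop0.png",np.hstack(ims))
```

```text
top [0.55717496 0.08963504] 6.265718739183699e-05 1133
[(-180, 80.0), (-170, 79.6), (-160, 79.2), (-150, 79.8), (-140, 80.0), (-130, 80.8), (-120, 81.0), (-110, 79.9), (-100, 79.7), (-90, 79.5), (-80, 79.4), (-70, 80.7), (-60, 81.2), (-50, 80.7), (-40, 79.1), (-30, 80.8), (-20, 80.2), (-10, 79.6), (0, 74.8), (10, 74.9), (20, 76.2), (30, 75.5), (40, 79.4), (50, 79.4), (60, 79.0), (70, 80.4), (80, 78.9), (90, 80.5), (100, 79.3), (110, 80.3), (120, 80.2), (130, 79.6), (140, 79.9), (150, 80.3), (160, 80.3), (170, 80.3)]
side [0.5564932 0.0907579] 0.00014840581902358013 1321
[(-180, 79.3), (-170, 79.5), (-160, 79.8), (-150, 80.6), (-140, 79.9), (-130, 80.5), (-120, 79.4), (-110, 80.1), (-100, 80.1), (-90, 79.5), (-80, 80.1), (-70, 79.7), (-60, 80.4), (-50, 78.8), (-40, 79.9), (-30, 80.6), (-20, 80.5), (-10, 77.6), (0, 74.6), (10, 74.6), (20, 74.4), (30, 76.3), (40, 79.7), (50, 79.9), (60, 79.5), (70, 79.9), (80, 79.9), (90, 79.1), (100, 80.5), (110, 80.0), (120, 80.6), (130, 79.6), (140, 79.9), (150, 80.0), (160, 80.3), (170, 79.5)]
```

View pics/crop0.png

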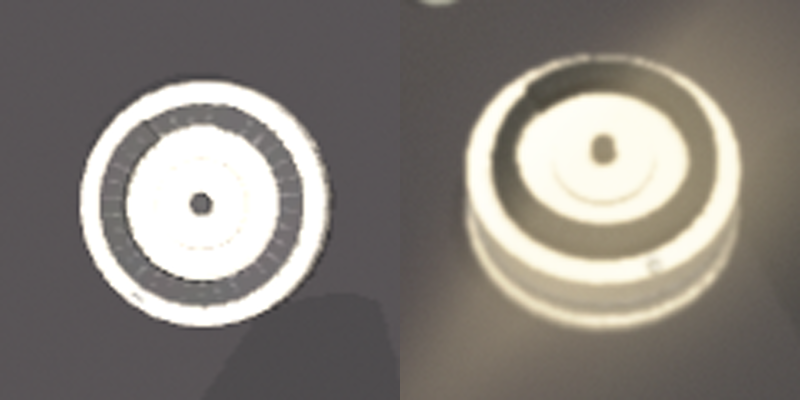

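View pics/top0.png

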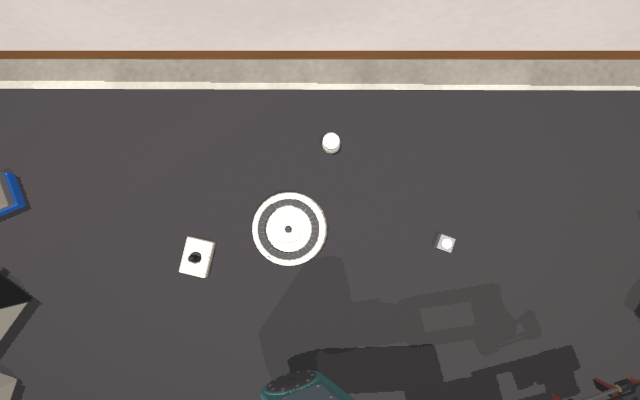

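```bash
cat >> h.py <<'E'
from scipy.spatial.transform import Rotation as Ro
C=np.array([.5568,.0902])
def quat(deg): # tool down, tool x along world angle deg
    h=np.radians(deg)/2; return [np.cos(h),np.sin(h),0,0]
def pt(deg,z): a=np.radians(deg); return [C[0]+.07*np.cos(a),C[1]+.07*np.sin(a),z]
E
python3 - <<'E'
from h import *
ang=[]
for n,u,v in(("top",269.,256.8),("side",338.5,265.5)):
    c=dict(np.load(f"{n}0.npz")); R,t,K=c["R"],c["t"],c["intrinsics"]
    d=R.T@np.linalg.solve(K,[u,v,1]); o=-R.T@t; X=o+d*(.065-o[2])/d[2]
    ang.append(np.degrees(np.arctan2(X[1]-C[1],X[0]-C[0]))); print(n,X,ang[-1],np.hypot(*(X[:2]-C)))
    W=world(c).reshape(-1,3); r=np.hypot(W[:,0]-C[0],W[:,1]-C[1]);a=np.degrees(np.arctan2(W[:,1]-C[1],W[:,0]-C[0]))
    s=abs(r-.07)<.008
    print([(b,round(1e3*np.mean(W[s&(abs(a-b)<1.5),2]),1)) for b in range(-20,50,3)])
A=np.mean(ang)
assert abs(ang[0]-ang[1])<8
q=quat(-76)
print(move_gripper(0.0), current_finger_gap())
move_ptp(pt(A,.16),q)
print(A,current_position(),current_joint_pos(),current_force(),current_clock())
c=capture("side"); cv2.imwrite("pics/s1.png",cv2.resize(c["image"][100:320,180:480],(750,550)))
E
```

```text
top [0.48288287 0.13790747 0.065     ] 147.16106181840667 0.08797582260698504
[(-20, np.float64(80.7)), (-17, np.float64(80.1)), (-14, np.float64(80.9)), (-11, np.float64(81.3)), (-8, np.float64(74.7)), (-5, np.float64(74.1)), (-2, np.float64(76.3)), (1, np.float64(74.5)), (4, np.float64(75.0)), (7, np.float64(74.5)), (10, np.float64(74.5)), (13, np.float64(74.8)), (16, np.float64(75.6)), (19, np.float64(75.0)), (22, np.float64(76.0)), (25, np.float64(75.0)), (28, np.float64(75.4)), (31, np.float64(76.4)), (34, np.float64(78.3)), (37, np.float64(81.1)), (40, np.float64(80.3)), (43, np.float64(80.2)), (46, np.float64(79.6)), (49, np.float64(80.0))]
side [0.48074423 0.14148775 0.065     ] 146.00647950854673 0.09173283835942453
[(-20, np.float64(80.6)), (-17, np.float64(81.0)), (-14, np.float64(81.3)), (-11, np.float64(78.1)), (-8, np.float64(74.0)), (-5, np.float64(74.0)), (-2, np.float64(71.8)), (1, np.float64(73.8)), (4, np.float64(72.3)), (7, np.float64(73.6)), (10, np.float64(72.6)), (13, np.float64(75.4)), (16, np.float64(73.5)), (19, np.float64(74.9)), (22, np.float64(74.3)), (25, np.float64(74.1)), (28, np.float64(74.5)), (31, np.float64(76.1)), (34, np.float64(79.1)), (37, np.float64(79.6)), (40, np.float64(80.3)), (43, np.float64(79.9)), (46, np.float64(80.4)), (49, np.float64(80.6))]
False 0.0004989907723998955
146.58377066347668 [0.49872892 0.12813228 0.16005412] [ 1.17403044e-01  3.07023580e-01  1.76770237e+00 -2.02577154e-04
  1.06661995e+00  1.44481401e+00] [-0.18357058  0.34639831 -1.00102949] 5.4917
```

View pics/s1.png

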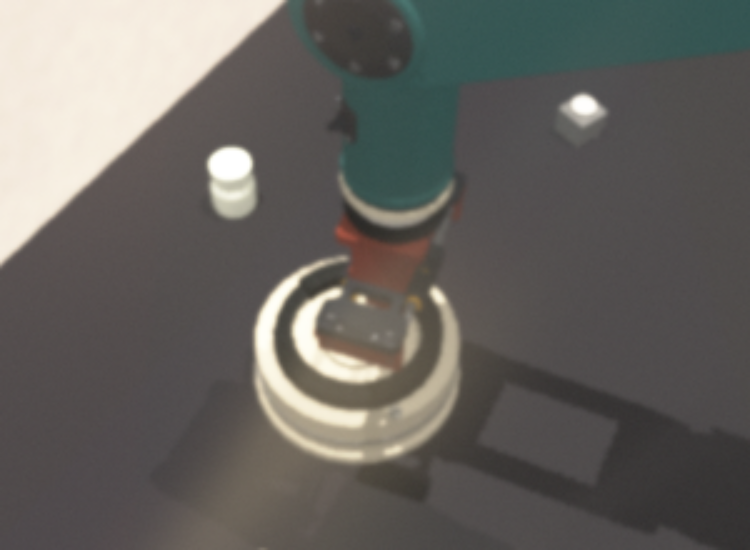

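The notch spans about -9.5° to 34° and the screw sits at about 147°. The picture shows the shut gripper above the drum, the screw head near (390,410) and clear space around it. I'll touch down and slide towards the notch.

```bash
cat > slide.py <<'E'
from h import *
A=146.6; q=quat(-78)
servo_line(pt(A,.10),q,rate=.1); sleep(.2)
b=np.mean([current_force()[2] for _ in range(5)])
hit=servo_line(pt(A,.070),q,rate=.015,contact_N=3)
sleep(.2); p=current_position(); F=current_force()[2]-b
print("hit",hit,p,F,current_clock())
assert hit and abs(p[2]-.08)<.006
z=p[2]; z0=z
while F<3 and z>z0-.002: z-=.0003; servo_line(pt(A,z),q,rate=.01); F=current_force()[2]-b
sleep(.3)
print("rest",z,current_position()[2],F)
a=A
while a>14:
    a-=4 if a>50 else 2
    servo_line(pt(a,z),q,rate=.03); f=current_force(); F=f[2]-b
    print(round(a,1),round(z*1e3,2),round(current_position()[2]*1e3,2),np.round(f,1),round(F,1))
    if np.hypot(f[0],f[1])>25: print("side force"); break
    if a<40 and F<1: print("lost contact: notch at",a); break
    if a>=40: z-=np.clip((5-F)*1e-4,-4e-4,4e-4); z=max(z,z0-.003)
print(current_clock(),z0)
E
python3 slide.py
```

```text
hit True [0.4983601  0.12873801 0.08032579] 7.193638725452349 7.9583
rest 0.08032579140682046 0.0803303388145163 7.193638725452349
142.6 80.33 80.41 [1.2 1.3 0.6] 1.1
138.6 79.94 80.26 [-5.  -8.4 12.1] 12.7
134.6 80.34 80.38 [-0.2 -1.   3.2] 3.8
130.6 80.22 80.28 [-5.  -5.9 10.6] 11.2
126.6 80.62 80.45 [-0.6 -0.3 -0.7] -0.1
122.6 80.22 80.26 [-7.2 -7.9 13.6] 14.2
118.6 80.62 80.55 [0.6 0.2 0.1] 0.6
114.6 80.22 80.24 [-9.2 -6.7 14.6] 15.1
110.6 80.62 80.56 [-0.4 -0.5 -0.5] 0.1
106.6 80.22 80.28 [-9.7 -4.1 14.4] 15.0
102.6 80.62 80.57 [ 0.8 -0.6  0.5] 1.0
98.6 80.22 80.25 [-9.9 -1.5 13.3] 13.9
94.6 80.62 80.59 [-0.5 -0.3 -0.1] 0.5
90.6 80.22 80.28 [-10.1  -0.3  13. ] 13.5
86.6 80.62 80.6 [ 0.9 -0.8 -0. ] 0.5
82.6 80.22 80.3 [-9.6  2.2 11.6] 12.2
78.6 80.62 80.57 [-0.6  0.1  0.1] 0.7
74.6 80.22 80.3 [-8.8  2.4 11.6] 12.2
70.6 80.62 80.53 [-0.7 -0.4  0. ] 0.6
66.6 80.22 80.34 [-5.3  2.9  7.7] 8.2
62.6 80.54 80.41 [ 0.7 -0.3  0.2] 0.8
58.6 80.14 80.34 [-3.7  1.9  6.8] 7.3
54.6 80.38 80.42 [ 0.3 -0.1  1.1] 1.7
50.6 80.04 80.36 [-4.2  3.1  6.2] 6.8
46.6 80.22 80.4 [-1.3  1.2  4.3] 4.9
44.6 80.21 80.37 [-3.   3.   5.8] 6.4
42.6 80.35 80.38 [-0.8  1.9  4.7] 5.3
40.6 80.38 80.37 [-2.   1.6  4.2] 4.8
38.6 80.36 80.37 [-1.2  1.5  4.7] 5.3
36.6 80.36 80.39 [-1.8  2.9  4.3] 4.9
34.6 80.36 80.37 [-1.   1.7  3.6] 4.1
32.6 80.36 80.34 [-0.3  2.7  4. ] 4.6
30.6 80.36 80.3 [-0.5  1.3  1.8] 2.4
28.6 80.36 80.27 [-1.  -0.4  2. ] 2.5
26.6 80.36 80.21 [0.5 0.2 0.7] 1.2
24.6 80.36 80.2 [-0.3  1.1  0.5] 1.0
22.6 80.36 80.33 [ 0.9  0.5 -0.5] 0.1
lost contact: notch at 22.599999999999994
19.1833 0.08032579140682046
```

The notch was found where vision put it. My force loop gain was too high, though, so the tip briefly lost contact several times early in the slide. There is plenty of time, so I'll repeat the slide properly with a lower gain, then press.

```bash
sed -i 's/(5-F)\*1e-4/(6-F)*1e-5/; s/^A=146.6.*/&\nservo_line(pt(22.6,.12),rate=.1); servo_line(pt(A,.12),q,rate=.15)/' slide.py
cat >> slide.py <<'E'
assert 18<a<30
g=12.7
servo_line(pt(g,z),q,rate=.03); sleep(.2)
print("over",current_position(),current_force())
h1=servo_line(pt(g,.0715),q,rate=.015,contact_N=2.5)
print("plate touch",h1,current_position()[2],current_force())
E
python3 slide.py
```

```text
hit True [0.49838311 0.12873998 0.08034203] 6.725772460752761 22.725
rest 0.08034203121917041 0.0803359255093703 6.725772460752761
142.6 80.34 80.4 [-0.1  1.1  1.1] 1.0
138.6 80.29 80.34 [-2.5 -3.5  4.7] 4.6
134.6 80.28 80.32 [-2.9 -3.8  6.8] 6.7
130.6 80.29 80.31 [-4.5 -3.5  8.5] 8.4
126.6 80.31 80.31 [-4.8 -4.2  9.3] 9.3
122.6 80.34 80.29 [-6.7 -4.3  9.5] 9.5
118.6 80.38 80.28 [-7.1 -4.8 11.5] 11.5
114.6 80.43 80.28 [-8.3 -5.  10.7] 10.6
110.6 80.48 80.3 [-8.5 -3.8 12.3] 12.2
106.6 80.54 80.33 [-6.  -2.3  7.6] 7.6
102.6 80.56 80.27 [-8.6 -3.6 13.5] 13.4
98.6 80.63 80.17 [-19.1  -5.7  24.2] 24.1
94.6 80.81 80.74 [ 0.6  0.7 -0.6] -0.6
90.6 80.75 80.57 [ 0.2  0.4 -0.1] -0.2
86.6 80.68 80.64 [0.2 1.  0. ] -0.0
82.6 80.62 80.64 [0.3 0.3 1.2] 1.2
78.6 80.58 80.62 [ 0.2 -0.4 -0.4] -0.5
74.6 80.51 80.52 [-0.4 -0.2  0. ] -0.0
70.6 80.45 80.48 [-0.2  0.2 -0.7] -0.7
66.6 80.38 80.45 [ 0.5 -0.6  1.1] 1.1
62.6 80.33 80.41 [-0.3 -0.2  2. ] 2.0
58.6 80.29 80.39 [-1.9  1.1  3.1] 3.1
54.6 80.26 80.38 [-2.6  0.4  4.7] 4.7
50.6 80.25 80.38 [-2.7  2.   4.5] 4.5
46.6 80.24 80.39 [-2.7  1.5  5.3] 5.3
44.6 80.23 80.4 [-2.   3.   6.1] 6.0
42.6 80.23 80.38 [-2.5  1.5  5. ] 5.0
40.6 80.22 80.38 [-2.   2.4  4.9] 4.9
38.6 80.21 80.37 [-2.4  3.   5.6] 5.5
36.6 80.21 80.37 [-1.9  3.   3.9] 3.9
34.6 80.21 80.35 [-2.4  3.   4.8] 4.8
32.6 80.21 80.33 [-1.   2.7  5. ] 5.0
30.6 80.21 80.22 [-0.6  2.   4.4] 4.3
28.6 80.21 80.12 [-0.7  1.5  3.5] 3.5
26.6 80.21 80.02 [-0.4  1.   2.6] 2.5
24.6 80.21 79.91 [-0.4 -0.4  0.6] 0.5
lost contact: notch at 24.599999999999994
33.7 0.08034203121917041
over [0.62499537 0.10574971 0.08017915] [ 0.17587757  0.34923392 -0.10202424]
plate touch True 0.07469066529878118 [ 1.53640619 -0.01124723  0.64614213]
```

Run:
```python
from h import *
q=quat(-78); g=12.7
h=servo_line(pt(g,.0655),q,rate=.012,contact_N=22)
sleep(.3); print("stop",h,current_position(),current_force(),current_clock())
servo_line(pt(g,.15),q,rate=.08)
servo_line([.55,-.12,.26],q,rate=.2); sleep(.3)
print(current_position(),current_force(),current_clock())
for n in("top","side"):
    c=capture(n); W=world(c)
    for k in("cover","release","joystick","filter_cube","jar"):
        for s in silhouettes(n,k)[:1]:
            m=s["region"]; print(n,k,round(s["conf"],2),np.round(np.median(W[m],0),3))
    r=np.hypot(W[...,0]-C[0],W[...,1]-C[1]); a=np.degrees(np.arctan2(W[...,1]-C[1],W[...,0]-C[0]))
    print(n,"plate z",np.median(W[(abs(r-.07)<.006)&(abs(a-g)<12),2]),"cover top z",np.median(W[(r>.013)&(r<.03),2]))
cv2.imwrite("pics/s2.png",cv2.resize(c["image"][100:320,180:480],(750,550)))
```

```text
stop False [0.62526694 0.10570585 0.06706521] [-2.89117455 -0.63825796 12.95255536] 36.1583
[ 0.55004974 -0.11950299  0.25972615] [-1.05413968 -0.71586108  0.32259448] 39.125
top cover 0.64 [0.557 0.09  0.086]
top release 0.63 [0.624 0.103 0.067]
top joystick 0.97 [0.477 0.339 0.028]
top filter_cube 0.44 [ 0.784 -0.018  0.064]
top jar 0.77 [ 0.785 -0.019  0.063]
top plate z 0.06676240156902047 cover top z 0.08623824539276043
side cover 0.87 [0.554 0.095 0.086]
side joystick 0.72 [0.47  0.35  0.028]
side filter_cube 0.68 [ 0.521 -0.316  0.031]
side jar 0.94 [ 0.78  -0.009  0.046]
side plate z 0.06724023231616938 cover top z 0.08594707518227464
```

View pics/s2.png

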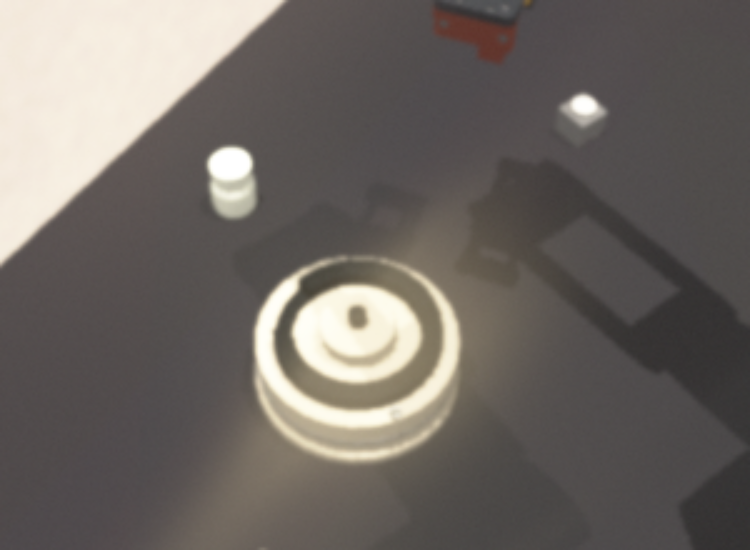

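The cover at (358,325) stands clearly raised, the notch at (330,275) is sunk, the screw is at (395,412), and the jar and cube haven't moved. The arm is clear, so I'm handing in.

```bash
python3 -c "
from bench import *
close_job(); print(current_clock())"
```

```text
the job is handed in; nothing more can be done
the job is handed in; nothing more can be done
```

The release is pressed home, the cover stands raised, and the job is handed in. The slide round the rim was not in contact the whole way, though.

**What I did:** With the fingers shut, I set the tip on the rim beside the screw at about 7 N. I slid it round to the notch, found by the loss of contact at about 23–25° (vision put the notch at about −9.5° to 34°). I then pressed the release to its stop and withdrew.

**Last checks:**
- **Release:** the plate is at 67 mm (66.8 mm from the top camera, 67.2 mm from the side), so about 8 mm down.
- **Cover:** its top is at 86 mm, so its underside is about 16 mm above the drum top.
- **Bystanders:** the joystick, jar and cube read within about 2 mm of their starting places.
- **Arm:** it is well clear, and the clock was about 39 s before handing in.

**What fell short:**
- **First slide:** the tip lost contact briefly several times because my force loop was too stiff.
- **Second slide:** I repeated the slide with a gentler loop. It still lost contact from about 95° to 67° after a stick-slip force peak of 24 N. It then kept contact on the last stretch, from about 62° to the notch.
- **Final press:** it ended at about 13 N at the commanded depth, not at the 22 N stop threshold. The measured plate height confirms it is home.
- **Detection error:** in the last top image the network mistook the jar for the cube. The side image shows the cube in place.

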